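# Gauge the depth of the lens-bearing pocket

## Robot

A 7-joint arm with a two-finger parallel gripper is mounted at the origin on the work surface. World frame = base frame: x ahead of the robot, y to its left, z up, the work surface at z = 0. Lengths are in m, angles in rad, forces in N, time in s.
With the tool pointing down it reaches from about 0.4 to 0.85 m from the base axis. Payload 4.5 kg.
Tool frame: the origin (TCP) lies on the centre line of the jaws, within the pads' length; the fingertips stand 22 mm ahead of it and the grasp point (between the pads) lies 3 mm ahead of it (arm.nose_length is the distance from the TCP to the fingertips, in m); z points along the fingers, y is the line along which they close (so a half turn about z gives the same grasp; the last joint's range is limited). The gripper opens to 85 mm and grips with 20 to 120 N. Pads are 22 mm wide; open, the fingers measure 114 mm over their backs; the gripper's body (76 mm by 85 mm) begins 54 mm behind the grasp point. The pads swing forward as they close: fully open they stand 13 mm farther back than shut.
Start: joints at [1.192, 0.689, -0.195, 1.565, 0.157, 0.902, -0.215], TCP at [0.251, -0.573, 0.253] pointing down, gripper open.
Joint ranges: [-3.01, 3.01], [-0.46, 2.08], [-1.47, 1.51], [0.13, 2.56], [-1, 4.14], [0.04, 2.09], [-2.66, 2.66]. Speed limits (rad/s): [2.57, 2.57, 3.14, 3.14, 3.14, 3.14, 3.14].

## Interface

Orientations are given as a unit quaternion [x, y, z, w].
In Python, from rig import arm gives the robot as it stands. The module is installed in compiled form; this text tells all that it offers. Calls block until the motion is done:
- arm.goto(position, orientation): joint-space move of the TCP to a pose.
- arm.move_linear(position, orientation=None, max_speed=0.15, until_force=None): straight line of the TCP; orientation=None keeps the orientation; max_speed is the mean speed in m/s. With until_force (N) it stops when the force on the tool has changed by that much, and returns True; else False.
- arm.move_joints(angles): joint-space move.
- arm.open_gripper() and arm.grab(): open the fingers fully, or close them until they stop; the grip force is fixed at half the most.
- arm.wait(seconds).
- arm.solve_ik(position, orientation): joint angles nearest the present ones, or None.
- arm.get_state(): the state.
- arm.get_image(name): name is "scene" or "top" or "wrist"; returns a dict with "color" (384x512x3 uint8, red, green, blue), "vfov" (degrees; the focal length in pixels is half the picture's height over the tangent of half this angle, whatever the lens; pixels are square), "cx", "cy" (the principal point, pixels), "R" (3x3) and "t" (3): a world point X has camera coordinates R X + t. Camera axes: x right, y down, z forward; pixel columns grow to the right and rows downward; lengths in m; the calibration is good to about 2 mm. A picture is of the moment at which its call begins. There is no depth.
A pose or a line that the arm cannot do raises arm.MotionError and nothing moves.
- arm.finish_job(): hands the job in; it is judged then, once.
The state is a dict: "t": time; "qpos": joint angles; "joint_vel": joint speeds; "effort": joint torques, N m; "tool_pos": TCP position; "ee_rot": TCP orientation; "wrist_force": force on the tool from outside, world axes, zero at the start; "ft_torque": the same for the moment, N m; "gripper_width": finger opening in m; "finger_force": force on a finger pad.
Only numpy, scipy, OpenCV 4.12 (cv2) and the standard library are available. Lean on these libraries where they do the work, as an engineer would, in place of code of your own. Each camera call takes 0.05 s, during which the arm holds its last target. There are 200 camera calls.

## Task

Measure the pocket in the aluminium bearing block with the depth gauge: pull the block's guard slide fully open, carry the gauge by its wooden side handle (never by the rod) and set it down flat on the block without dropping it, its rod over the middle of the pocket, and let go. Then take hold anew and lower the rod by its knob until it bottoms in the pocket. Leave the gauge standing there with the rod bottomed, so that its travel can be read, and leave the other things where they are.

Things in the scene. Friction and masses are not known exactly. Their poses are not given: they have to be found in the camera images.
- block: fixed aluminium bearing block, 170 (its x) x 110 (its y) x 85 mm high, origin at the centre of its underside. A round blind pocket 36 mm wide opens in the middle of its top; its depth differs from run to run, between 35 and 62 mm. A guard slide runs in the block 10 mm below the top and shuts the pocket until it is pulled out
- mouth (a point): centre of the pocket's mouth, level with the block's top face (85 mm above the table); axes as the block
- floor (a point): centre of the pocket's flat steel floor; axes as the block
- gate (a joint): guard slide, m: 0 shut, 0.055 fully open against its stop, counts as open above 0.045; starts between 0 and 0.008. It moves along the block's +y, out of the block's +y end, against about 3 N of friction and stays where it is left
- gate_tab (a point): top centre of the guard slide's upright dark-steel tab, 30 mm wide along the block's x, 12 mm thick along its y. The tab rises 40 mm above the block's top, 20 mm outside the block's +y end face when shut, and moves with the slide
- gauge: loose depth gauge, about 0.46 kg, standing on a slotted dark wooden rest 45 mm high. Origin on the rod's axis at the underside of its flat steel foot, z up. Foot 150 mm long (from 105 mm on -x to 45 mm on +x of the origin), 44 mm wide (y), 14 mm thick. Upright on the foot stand a wooden handle at x = -75 mm, and at the origin a guide sleeve 28 mm wide up to 44 mm above the underside, through which the rod slides. Centre of mass about 45 mm on -x of the origin
- gauge_handle (a point): top centre of the gauge's wooden handle: a block 44 mm along the gauge's x, 26 mm along its y, rising from 14 to 70 mm above the foot's underside. Free on all sides
- rod (a joint): travel of the gauge's rod, m: 0 fully raised (tip 2 mm inside the foot), grows downwards to at most 0.070; starts between 0 and 0.018, so that the tip may stand out up to 16 mm below the foot. It slides against about 2.5 N of friction and stays where it is left
- rod_tip (a point): centre of the flat lower end of the steel rod, 14 mm in diameter
- rod_knob (a point): centre of the black knob on top of the rod, a disc 34 mm in diameter and 26 mm high, 133 mm above the foot's underside when the rod is fully raised; moves with the rod
- rest: fixed slotted dark wooden rest on which the gauge starts, 170 x 90 mm, 45 mm high; origin at its underside below the gauge's rod, long axis x, 30 mm deep slot under the rod
- weight: black iron weight, 64 mm wide, 74 mm high, bystander; origin under its centre
- collar: nickel-plated lens collar ring, 100 mm wide, 22 mm high, bystander; origin under its centre
- ratchet: brass ratchet wrench, 170 mm long, lying, 32 mm high, bystander; origin under its middle
- polish: jar of polish, 60 mm wide, 60 mm high, bystander; origin under its centre
- brush: brush, 170 mm long, lying, bystander; origin on its underside
- prism: loose sea-green glass prism section, 110 mm long, 40 mm wide, 37 mm high, bystander; origin under its centre

How it is judged:
On the way, in this order (a step that is already met when the one before it is completed fails the run):
1. the guard slide is pulled open, before the gauge is set down (value of joint gate above 0.045 m), for 0.2 s.
2. the gauge stands flat on the block, its rod over the pocket, let go, with the rod not yet bottomed (horizontal distance between gauge and mouth below 0.01 m and z of gauge in the frame of mouth between -0.003 and 0.003 m and angle between gauge's own z axis and vertical below 0.03 rad and value of joint gate above 0.045 m and contact force between the fingers and gauge below 0.1 N and z of rod_tip in the frame of floor above 0.008 m), for 0.2 s.
3. the rod is lowered until it bottoms (horizontal distance between gauge and mouth below 0.01 m and z of gauge in the frame of mouth between -0.003 and 0.003 m and angle between gauge's own z axis and vertical below 0.03 rad and z of rod_tip in the frame of floor below 0.0025 m), for 0.2 s.
At the end, for the whole second after the job is handed in: The guard slide is open (beyond 45 mm); the gauge stands flat on the block's top (within 3 mm in height and 0.03 rad), its rod axis within 10 mm of the pocket's centre, the rod's tip within 2.5 mm of the pocket's floor, at rest (all of step 3 and value of joint gate above 0.045 m and linear speed of gauge below 0.02 m/s and angular speed of gauge below 0.1 rad/s); the robot touches nothing.
It fails at once if the gauge is lifted or carried by the rod's knob (distance between the grasp point and rod_knob below 0.03 m and contact force between the fingers and gauge above 0.5 N and distance of gauge from where it was at the start of the episode above 0.02 m and not (horizontal distance between gauge and mouth below 0.02 m and z of gauge in the frame of mouth below 0.015 m)).
It fails at once if the gauge is dropped (falls freely by more than about 8 mm) (contact force between the fingers and gauge below 0.05 N and linear speed of gauge above 0.4 m/s).
It fails at once if the gauge is tipped over (angle between gauge's own z axis and vertical above 0.6 rad).
It fails at once if a bystander (weight, collar ring, wrench, jar, brush or prism) is moved more than 30 mm (distance of any of weight, collar, ratchet, polish, brush, prism from where it was at the start of the episode above 0.03 m).
It also fails if it takes over 61 s, if anything falls off the work surface, if the arm or the gripper's body presses on something with over 40 N, if the wrist force passes 120 N, or if a joint passes its speed limit or range.

## Working session

There is one attempt and no reset: what is moved stays moved. The work goes in short steps, each a Python script; the robot and the scene stay as the last script left them, time stands still between calls to the robot, and variables do not carry over. Pictures are saved under pics/ and viewed, at most 11 in all, crops included, and the job is handed in when it is done.

```bash
mkdir -p pics
cat > h.py <<'E'
import numpy as np, cv2
from rig import arm
def shot(n,f):
    im=arm.get_image(n); cv2.imwrite(f'pics/{f}.png',im['color'][:,:,::-1]); np.save(f'pics/{f}.npy',im,allow_pickle=True); return im
def load(f): return np.load(f'pics/{f}.npy',allow_pickle=True).item()
def ray(im,u,v):
    f=im['color'].shape[0]/2/np.tan(np.radians(im['vfov'])/2)
    d=np.array([(u-im['cx'])/f,(v-im['cy'])/f,1]); R=np.array(im['R']);t=np.array(im['t'])
    return -R.T@t, R.T@d
def onz(im,u,v,z):
    o,d=ray(im,u,v); return o+d*(z-o[2])/d[2]
def proj(im,X):
    f=im['color'].shape[0]/2/np.tan(np.radians(im['vfov'])/2)
    c=np.array(im['R'])@np.array(X)+np.array(im['t']); return np.array([f*c[0]/c[2]+im['cx'],f*c[1]/c[2]+im['cy']])
E
python3 - <<'E'
from h import *
a=shot('top','top0');b=shot('scene','scene0')
for i in(a,b): print(i['vfov'],i['cx'],i['cy'],np.round(i['R'],3).tolist(),i['t'])
cv2.imwrite('pics/top0b.png',cv2.resize(a['color'][:,:,::-1],(800,600),interpolation=cv2.INTER_CUBIC))
s=arm.get_state();print(s)
E
```

```text
42.14915769386296 258.61421829576835 192.39718091685648 [[-0.014, -1.0, -0.001], [-0.994, 0.014, -0.105], [0.105, -0.001, -0.994]] [8.19442631e-04 5.19687626e-01 1.35784804e+00]
53.993957876518635 253.08741143687604 182.01604355369332 [[0.286, 0.958, -0.013], [0.635, -0.2, -0.746], [-0.718, 0.205, -0.666]] [-0.15380705 -0.24203039  1.46041678]
{'t': 0.1, 'qpos': array([ 1.19179579,  0.68988016, -0.19451666,  1.56621738,  0.1573229 ,
        0.90252361, -0.21512298]), 'joint_vel': array([ 1.85161731e-03, -1.78139290e-03, -5.66780921e-04, -2.77546612e-03,
       -5.38212444e-04, -6.19308953e-05,  2.45009437e-04]), 'effort': array([-4.51536267e-03, -5.40602446e+01, -1.27148867e+00, -1.58987331e+01,
        9.43271531e-03,  4.39778640e-03, -1.48554415e-05]), 'tool_pos': array([ 0.25047307, -0.572028  ,  0.25258263]), 'ee_rot': array([ 9.78768283e-01,  2.04968238e-01, -2.37402767e-04, -7.82595798e-04]), 'wrist_force': array([-0.28793543, -0.0986337 ,  0.83895092]), 'ft_torque': array([ 0.00897053, -0.04649179, -0.02832512]), 'finger_force': 0.0, 'gripper_width': 0.08536686745264775}
```

View pics/top0b.png

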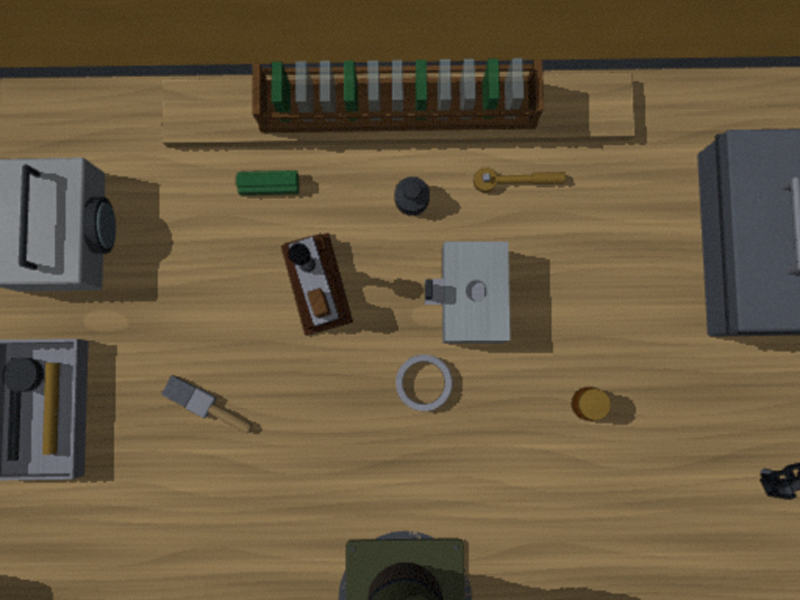

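View pics/scene0.png

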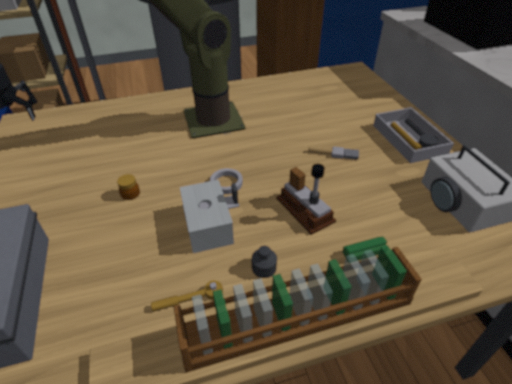

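The top view (shown at 800x600) has the block at (476,291) with its tab at (433,290), on its +y side. The gauge on its rest has its knob at (300,253) and handle at (318,303). The collar at (424,383) and weight at (411,196) are near the tab. The scene view agrees.

Run:
```python
from h import *
a=load('top0'); img=a['color']; hsv=cv2.cvtColor(img,cv2.COLOR_RGB2HSV)
def big(mask,x0,y0,x1,y1):
    m=np.zeros_like(mask);m[y0:y1,x0:x1]=mask[y0:y1,x0:x1]
    c,_=cv2.findContours(m,cv2.RETR_EXTERNAL,cv2.CHAIN_APPROX_NONE)
    return max(c,key=cv2.contourArea)
s=.64
# block top
m=((hsv[:,:,1]<50)&(hsv[:,:,2]>110)).astype(np.uint8)*255
c=big(m,282,150,330,222); r=cv2.minAreaRect(c); print('block',r)
P=np.array([onz(a,*p,.085) for p in cv2.boxPoints(r)]); print(P.round(4).tolist(),P.mean(0), np.linalg.norm(P-np.roll(P,1,0),axis=1))
print('tab?',onz(a,428*s,290*s,.125),'pocket',onz(a,477*s,290*s,.085))
m=((hsv[:,:,1]<70)&(hsv[:,:,2]<95)).astype(np.uint8)*255
c=big(m,270,174,283,197);x=cv2.boundingRect(c);print('tab bbox',x)
# gauge handle orange
m=((hsv[:,:,0]<16)&(hsv[:,:,1]>130)&(hsv[:,:,2]>95)).astype(np.uint8)*255
c=big(m,185,175,215,208); r=cv2.minAreaRect(c);print('handle',r,onz(a,*r[0],.115))
m=(hsv[:,:,2]<45).astype(np.uint8)*255
c=big(m,180,150,206,175);r=cv2.minEnclosingCircle(c);print('knob',r,cv2.boundingRect(c))
for z in(.16,.175,.191):print(z,onz(a,*r[0],z))
cv2.imwrite('pics/crop.png',cv2.resize(img[135:235,165:365][:,:,::-1],(800,400),interpolation=cv2.INTER_CUBIC))
```

```text
block ((303.5, 186.0), (62.0, 43.0), 90.0)
[[0.6136, -0.0707, 0.085], [0.612, -0.1861, 0.085], [0.4455, -0.1815, 0.085], [0.4471, -0.0675, 0.085]] [ 0.52956452 -0.126467    0.085     ] [0.16652606 0.11544331 0.16653072 0.11393589]
tab? [ 0.52645964 -0.04630835  0.125     ] pocket [ 0.53002398 -0.13122842  0.085     ]
tab bbox (272, 179, 11, 16)Traceback (most recent call last):
  File "<stdin>", line 17, in <module>
  File "<stdin>", line 6, in big
ValueError: max() iterable argument is empty
```

```bash
cat >> h.py <<'E'
def q(yaw): return [np.cos(yaw/2),np.sin(yaw/2),0,0]
E
python3 - <<'E'
from h import *
a=load('top0'); img=a['color']; hsv=cv2.cvtColor(img,cv2.COLOR_RGB2HSV)
print('handle px',hsv[190:198:2,200:208:2].tolist())
arm.open_gripper()
print(arm.solve_ik([.53,-.0,.35],q(0)),arm.solve_ik([.49,.15,.35],q(0)))
arm.goto([.49,.0,.38],q(0))
w=shot('wrist','w1');print(w['vfov'],np.round(w['R'],3).tolist(),ray(w,256,192),arm.get_state()['t'])
cv2.imwrite('pics/w1b.png',cv2.resize(w['color'][:,:,::-1],(800,600)))
E
```

```text
handle px [[[16, 150, 85], [13, 152, 79], [15, 153, 85], [15, 156, 72]], [[14, 140, 84], [14, 140, 84], [15, 154, 88], [16, 156, 85]], [[13, 154, 78], [16, 159, 90], [13, 160, 86], [14, 162, 85]], [[14, 143, 93], [13, 140, 93], [13, 147, 87], [16, 158, 87]]]
[-0.00462651  0.44731587 -0.12751879  1.71791928  0.0662599   0.98054506
 -1.72742719] [-0.19979622  0.42946575 -0.28352654  1.76064908  0.14154673  0.97138703
 -2.10977914]
68.43821971988405 [[-0.002, -1.0, 0.001], [-0.953, 0.002, 0.303], [-0.303, -0.0, -0.953]] (array([ 0.56583172, -0.00057344,  0.49991469]), array([-0.28705914, -0.01770541, -0.95804425])) 2.625
```

View pics/w1b.png

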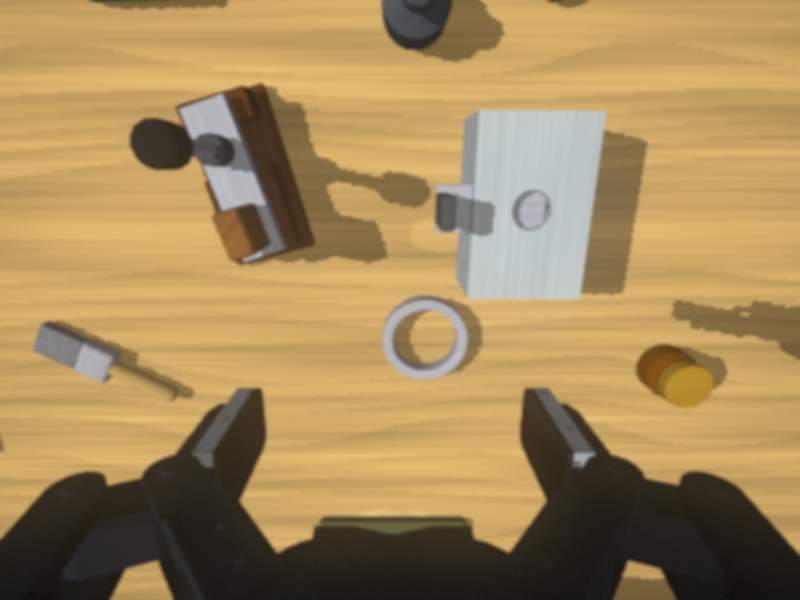

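The wrist view (800x600) shows the pocket mouth at (532,209), the tab at about (446,210), the gauge handle at about (238,233) and the knob at (160,144). The pocket floor looks closed off by the slide.

Run:
```python
from h import *
w=load('w1');s=.64;a=load('top0')
print('pocket w',onz(w,532*s,209*s,.085))
C=np.array([onz(w,u*s,v*s,.085) for u,v in[(480,110),(606,111),(581,299),(469,298)]]);print(C.round(4).tolist(),C.mean(0))
for X in([.53,-.049,.125],[.53,-.049,.085]):print('tab proj w',proj(w,X)/s,'top',proj(a,X)/s)
# foot corners at z=.059: far-left (208?), right near
F=[onz(w,u*s,v*s,.059) for u,v in[(180,106),(224,94)]];print('foot +x corners',np.round(F,4).tolist())
k=onz(w,160*s,144*s,.178);print('knob z=.178 wrist',k,'top',onz(a,300*s,253*s,.178))
def tri(p,r):
    o1,d1=ray(w,p[0]*s,p[1]*s);o2,d2=ray(a,r[0]*s,r[1]*s)
    t=np.linalg.lstsq(np.c_[d1,-d2],o2-o1,rcond=None)[0];return o1+d1*t[0],o2+d2*t[1]
print('tri knob',tri((160,144),(300,253)))
b=np.vstack([cv2.resize(w['color'][30:200,60:230],(600,600)) ])
c=cv2.resize(a['color'][140:224,172:256],(600,600),interpolation=cv2.INTER_CUBIC)
cv2.imwrite('pics/cmp.png',cv2.resize(np.hstack([b,c])[:,:,::-1],(800,400)))
```

```text
pocket w [ 0.52879958 -0.12967273  0.085     ]
[[0.6128, -0.0768, 0.085], [0.6118, -0.1859, 0.085], [0.4421, -0.1859, 0.085], [0.4434, -0.0759, 0.085]] [ 0.52750912 -0.1311431   0.085     ]
tab proj w [450.00708718 212.07478775] top [429.58805775 287.85418866]
tab proj w [444.55386674 207.86031667] top [428.84001327 290.6945353 ]
foot +x corners [[0.6196, 0.1933, 0.059], [0.6295, 0.1518, 0.059]]
knob z=.178 wrist [0.58126689 0.1581787  0.178     ] top [0.5824892  0.15850568 0.178     ]
tri knob (array([0.58125425, 0.15804876, 0.17826348]), array([0.58240262, 0.15843751, 0.17851026]))
```

View pics/cmp.png

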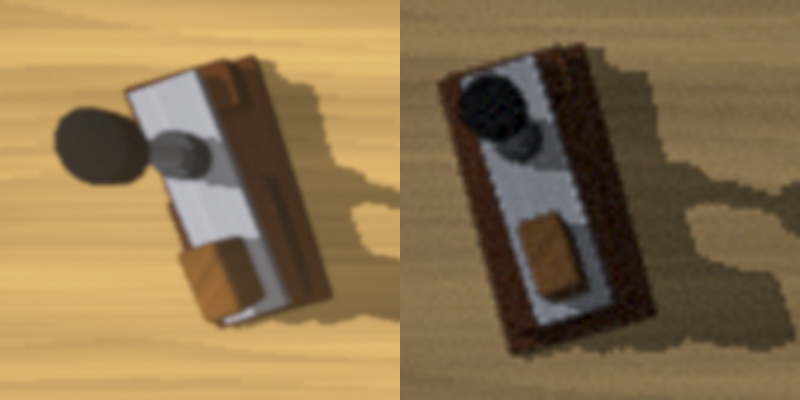

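The crops show the handle's top face centred at about (219,279) in the left one. I'll check that, then pull the slide.

Run:
```python
from h import *
w=load('w1')
P=np.array([onz(w,60+u*.425,30+v*.425,.115) for u,v in[(182,254),(228,239),(257,300),(210,322)]]);print('handle',P.round(4).tolist(),P.mean(0))
x,y=.529,-.0475
arm.goto([x,y,.18],q(0))
print(arm.move_linear([x,y,.119],max_speed=.1,until_force=8))
arm.grab(); s=arm.get_state();print(s['gripper_width'],s['tool_pos'],s['finger_force'],s['t'])
print(arm.move_linear([x,y+.065,.119],max_speed=.06,until_force=15))
s=arm.get_state();print(s['gripper_width'],s['tool_pos'],s['wrist_force'],s['t'])
arm.open_gripper(); arm.move_linear([x,s['tool_pos'][1],.2])
arm.goto([.47,.03,.36],q(.234))
w=shot('wrist','w2');cv2.imwrite('pics/w2b.png',cv2.resize(w['color'][:,:,::-1],(800,600)))
for n,X in(('handle',[.5085,.1406,.115]),('knob',[.5815,.158,.178]),('mouth',[.529,-.1295,.085])):print(n,proj(w,X)/.64)
print(arm.get_state()['t'])
```

```text
handle [[0.5265, 0.1517, 0.115], [0.5349, 0.1246, 0.115], [0.5001, 0.1113, 0.115], [0.4872, 0.1401, 0.115]] [0.51216915 0.13194684 0.115     ]
False
0.010860132440446426 [ 0.52904675 -0.0475379   0.11921827] 59.5791220664978 4.9
True
0.010931614344500422 [5.29510473e-01 5.31270384e-05 1.19207661e-01] [-0.14798259 -2.00597412  5.41253053] 5.6917
handle [268.17276153 183.06863913]
knob [229.50766577  58.22960573]
mouth [582.7083055  231.25872869]
7.8667
```

View pics/w2b.png

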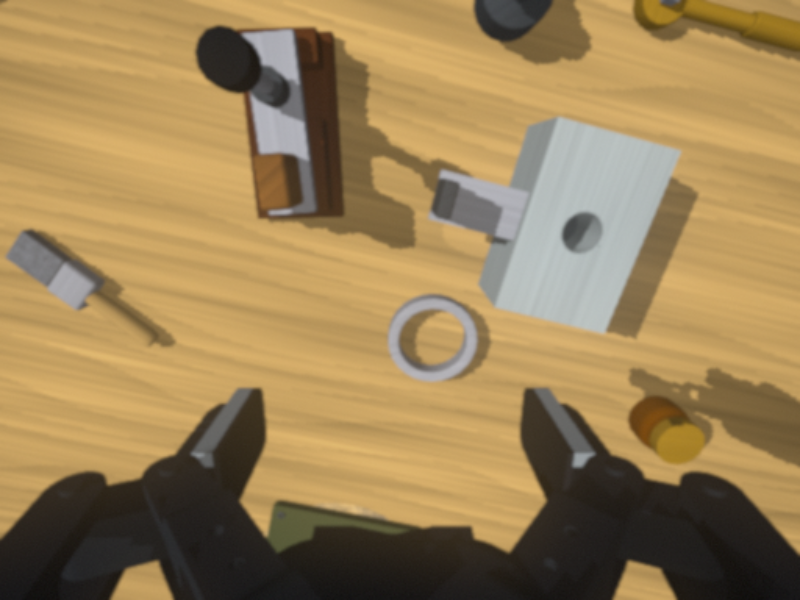

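The slide is open: it hit its stop and the pocket at (582,231) is now clear. The handle top at about (273,182) and knob at (228,59) fall within 2 mm of the predictions. Next I grasp and lift.

Run:
```python
from h import *
w=load('w2');s=.64
h=onz(w,273*s,182*s,.115);k=onz(w,228*s,59*s,.178);d=k-h;print(h,k,np.hypot(*d[:2]),np.arctan2(d[1],d[0]))
e=onz(w,294*s,30*s,.059)-onz(w,314*s,213*s,.059);print('edge yaw',np.arctan2(e[1],e[0]))
yaw=.234;p=[.5085,.140]
arm.goto([*p,.20],q(yaw))
print(arm.move_linear([*p,.098],max_speed=.1,until_force=8))
arm.grab();st=arm.get_state();print(st['gripper_width'],st['tool_pos'],st['wrist_force'])
arm.move_linear([*p,.20],max_speed=.1)
st=arm.get_state();print(st['gripper_width'],st['tool_pos'],st['wrist_force'],st['ft_torque'],st['t'])
w=shot('wrist','w3');a=shot('scene','s3')
b=np.hstack([w['color'][0:300],a['color'][90:390]]) if 0 else w['color']
cv2.imwrite('pics/w3b.png',cv2.resize(b[:,:,::-1],(800,600)))
print(proj(w,[.5815,.158,.28])/s, proj(a,[.5815,.158,.28]))
```

```text
[0.51019192 0.13699567 0.115     ] [0.58087474 0.15883857 0.178     ] 0.07398089659147891 0.299717796917178
edge yaw 0.28942403182075516
False
0.025480464026543696 [0.50866947 0.13992783 0.09837559] [-0.36307966 -0.5106523   4.05190867]
0.025300615988290268 [0.50793568 0.1397822  0.19932087] [ 0.11789475 -0.46199573 -5.52158665] [-0.04148515  0.1238341   0.00332565] 11.5917
[394.59684    170.22843048] [320.98532976 134.01190137]
```

View pics/w3b.png

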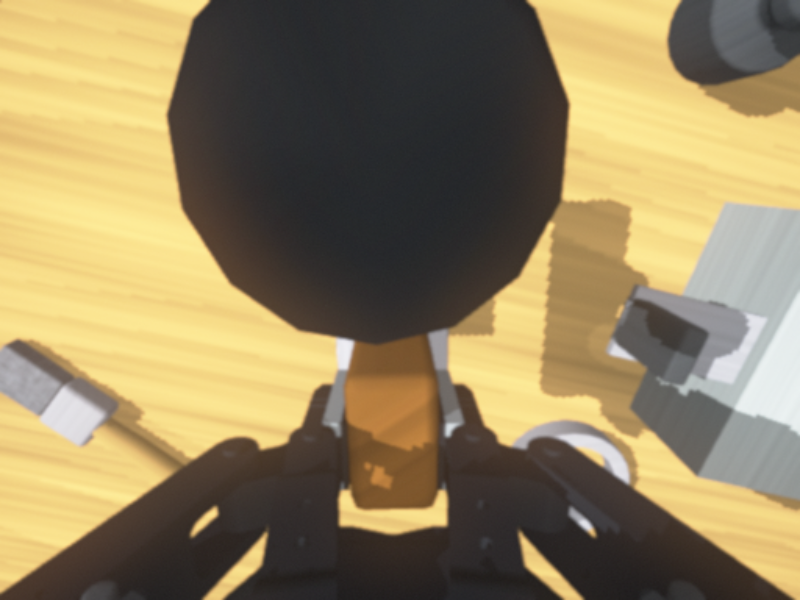

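View pics/s3.png

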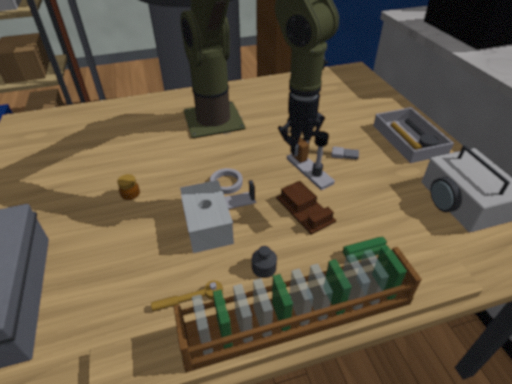

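The gauge is lifted off its rest with the rod tip inside the foot. I'll check the knob outline against the prediction.

Run:
```python
from h import *
w=load('w3');s=.64
T=np.array([.50794,.13978]);yaw=.234
t=np.linspace(0,2*np.pi,60)
for dx,dy in((.075,0),(.075,.003),(.072,.003),(.078,.003)):
  for z in(.287,.292):
    c=T+[dx*np.cos(yaw)-dy*np.sin(yaw),dx*np.sin(yaw)+dy*np.cos(yaw)]
    P=np.array([proj(w,[c[0]+.017*np.cos(i),c[1]+.017*np.sin(i),z])/s for i in t])
    print(dx,dy,z,'L %.0f R %.0f bottom %.0f'%(P[:,0].min(),P[:,0].max(),P[:,1].max()))
```

```text
0.075 0 0.287 L 161 R 649 bottom 397
0.075 0 0.292 L 117 R 697 bottom 432
0.075 0.003 0.287 L 117 R 606 bottom 397
0.075 0.003 0.292 L 65 R 645 bottom 432
0.072 0.003 0.287 L 125 R 599 bottom 429
0.072 0.003 0.292 L 76 R 637 bottom 467
0.078 0.003 0.287 L 108 R 612 bottom 364
0.078 0.003 0.292 L 52 R 655 bottom 395
```

Run:
```python
from h import *
a=load('s3');b=shot('top','t3')
print(proj(a,[.58,.158,.27]),proj(b,[.58,.158,.27]))
A=cv2.resize(a['color'][110:210,260:360],(400,400),interpolation=cv2.INTER_CUBIC)
u,v=proj(b,[.56,.15,.25]).astype(int);print(u,v)
B=cv2.resize(b['color'][v-40:v+40,u-40:u+40],(400,400),interpolation=cv2.INTER_CUBIC)
cv2.imwrite('pics/c3.png',np.hstack([A,B])[:,:,::-1])
```

```text
[320.27600946 137.16050048] [186.89363805 156.37632508]
191 166
```

View pics/c3.png

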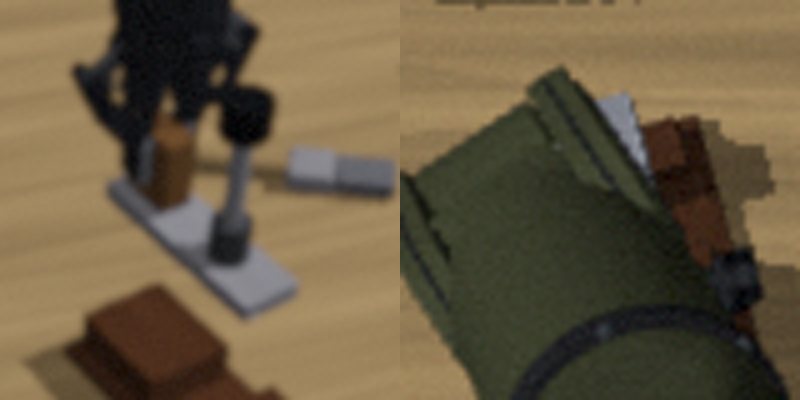

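Run:
```python
from h import *
a=load('s3');T=np.array([.50794,.13978]);
for yaw in(.234,.28):
 for pitch in(0,.06,.12):
  from scipy.spatial.transform import Rotation as Ro
  R=Ro.from_euler('ZY',[yaw,pitch]).as_matrix()
  H=np.array([*T,.197]) # grasp point, gauge (-.075,0,.050)
  f=lambda p:np.round(proj(a,H+R@(np.array(p)-[-.075,0,.050])),1)
  print(yaw,pitch,'FL',f([.045,-.022,.007]),'FR',f([.045,.022,.014]),'FRl',f([.045,-.022,.014]),'rear',f([-.105,-.022,.014]),'knob0',f([0,0,.133]),'knob10',f([0,0,.123]))
print('obs front low corner (322,189), right (334.5,181.2), rear (287.5,155.5) knob (321.5,138.8)')
```

```text
0.234 0 FL [319.3 187.6] FR [333.6 179.4] FRl [319.6 185.5] rear [285.8 153.8] knob0 [320.6 133.9] knob10 [320.1 137.4]
0.234 0.06 FL [318.3 189. ] FR [332.6 181. ] FRl [318.7 187. ] rear [285.4 152.8] knob0 [321.6 136.6] knob10 [321.  139.9]
0.234 0.12 FL [317.2 190.3] FR [331.6 182.4] FRl [317.7 188.4] rear [285.  151.8] knob0 [322.6 139.2] knob10 [321.8 142.4]
0.28 0 FL [321.3 187. ] FR [335.  178.4] FRl [321.6 184.9] rear [285.6 154.1] knob0 [321.7 133.5] knob10 [321.2 137. ]
0.28 0.06 FL [320.3 188.5] FR [334. 180.] FRl [320.7 186.5] rear [285.1 153.2] knob0 [322.8 136.1] knob10 [322.2 139.4]
0.28 0.12 FL [319.1 189.8] FR [332.9 181.5] FRl [319.6 187.9] rear [284.7 152.2] knob0 [323.9 138.7] knob10 [323.1 141.9]
obs front low corner (322,189), right (334.5,181.2), rear (287.5,155.5) knob (321.5,138.8)
```

Foot corners are consistent with a level gauge, and the rod stands about 10 mm out. I'll fit the rod offset in the tool frame and place it.

Run:
```python
from h import *
from scipy.optimize import least_squares
w=load('w3');s=.64;T=np.array([.50794,.13978]);yaw=.234;t=np.linspace(0,2*np.pi,90)
def f(p):
    dx,dy,z=p;c=T+[dx*np.cos(yaw)-dy*np.sin(yaw),dx*np.sin(yaw)+dy*np.cos(yaw)]
    P=np.array([proj(w,[c[0]+.017*np.cos(i),c[1]+.017*np.sin(i),z])/s for i in t])
    return [P[:,0].min()-168,P[:,0].max()-568,P[:,1].max()-343]
r=least_squares(f,[.075,.003,.28],x_scale=.01);print(r.x,r.cost)
dx,dy=r.x[:2]
if not(.070<dx<.080 and abs(dy)<.006): dx=np.clip(dx,.072,.078);dy=np.clip(dy,-.004,.004)
b=-np.arctan2(dy,dx);M=np.array([.529,-.1295])
d=np.hypot(dx,dy);tgt=M-[d,0];print(dx,dy,b,tgt)
arm.move_linear([.5080,.1398,.215],max_speed=.1)
arm.move_linear([*tgt,.215],q(b),max_speed=.12)
arm.move_linear([*tgt,.150],max_speed=.08)
st=arm.get_state();print(st['tool_pos'],st['wrist_force'],st['t'])
print(arm.move_linear([*tgt,.132],max_speed=.015,until_force=4))
st=arm.get_state();print(st['tool_pos'],st['wrist_force'],st['ft_torque'],st['t'])
x=shot('scene','s4')
u,v=proj(x,[.529,-.1295,.12]).astype(int)
for n,X in(('knob z .208',[*M,.208]),('FR+y',[.574,-.1075,.099]),('F-y',[.574,-.1515,.099]),('rear-y',[.424,-.1515,.099])):print(n,(proj(x,X)-[u-60,v-60])*5)
cv2.imwrite('pics/c4.png',cv2.resize(x['color'][v-60:v+60,u-60:u+60],(600,600),interpolation=cv2.INTER_CUBIC)[:,:,::-1])
```

```text
[0.07668384 0.00290416 0.27939457] 1.0097419586828951e-26
0.07668384202838896 0.002904163775953381 -0.037853822001566687 [ 0.45226118 -0.1295    ]
[ 0.45262369 -0.12956986  0.15032128] [-0.13167722  1.21983965 -4.83111727] 15.45
True
[ 0.4521951  -0.12946597  0.13833684] [-0.16055955  0.25375208  4.29295394] [ 0.02631783  0.09457208 -0.03682383] 16.2417
knob z .208 [284.37717399 172.35729548]
FR+y [366.25785254 382.68997644]
F-y [281.03634303 401.43046158]
rear-y [232.05650492 216.07858604]
```

View pics/c4.png

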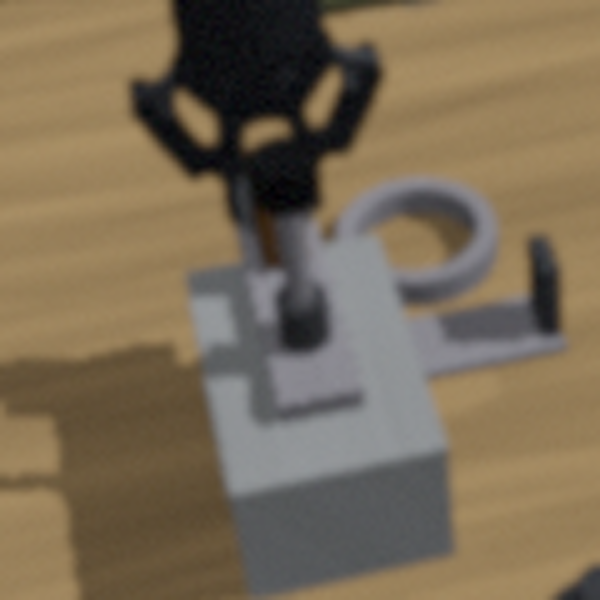

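The foot is flat on the block at the predicted height and its front corners at (278,405) and (363,390) are within about 2 mm of the prediction. I'll release, retreat and locate the knob.

Run:
```python
from h import *
arm.open_gripper();arm.wait(.3)
p=arm.get_state()['tool_pos']
arm.move_linear([p[0],p[1],.25],max_speed=.15)
arm.goto([.46,-.1295,.34],q(0))
w=shot('wrist','w5');s=.64
hsv=cv2.cvtColor(w['color'],cv2.COLOR_RGB2HSV)
K=proj(w,[.529,-.1295,.2185]);print('pred knob top',K)
m=(hsv[:,:,2]<60).astype(np.uint8);m[230:]=0
c,_=cv2.findContours(m,cv2.RETR_EXTERNAL,cv2.CHAIN_APPROX_NONE)
for i in c:
    if cv2.contourArea(i)>150:print(cv2.boundingRect(i),cv2.contourArea(i),cv2.minEnclosingCircle(i))
print(arm.get_state()['t'])
cv2.imwrite('pics/w5b.png',cv2.resize(w['color'][:,:,::-1],(800,600)))
```

```text
pred knob top [251.51948217 115.62936038]
(239, 98, 33, 38) 721.0 ((252.66128540039062, 116.08064270019531), 19.007532119750977)
(71, 83, 31, 56) 496.5 ((86.0, 110.0), 30.88698959350586)
(14, 27, 55, 36) 558.0 ((40.5, 51.29999923706055), 27.596113204956055)
18.6083
```

View pics/w5b.png

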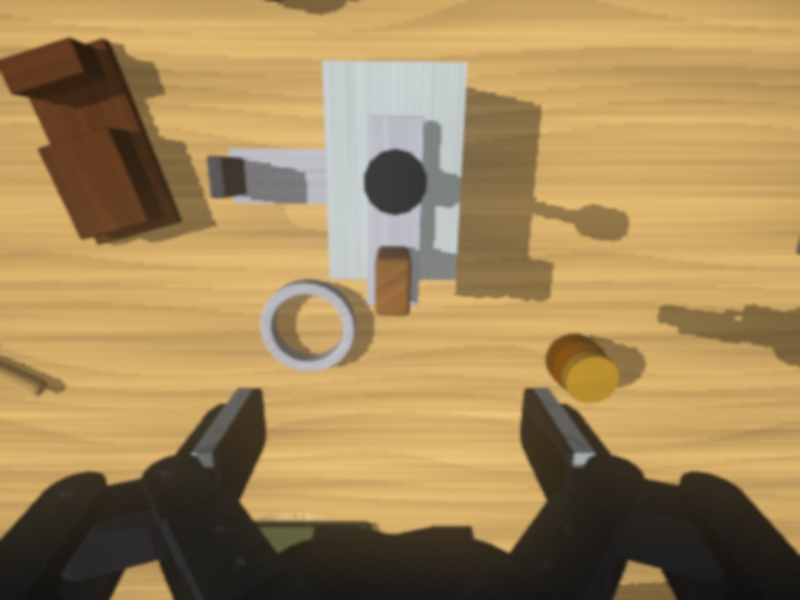

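The gauge stands flat and square on the block. Its knob at (395,181) is within about 1 mm of the target. Now I grip it and lower.

Run:
```python
from h import *
w=load('w5');k=onz(w,252.8,115.8,.2185);print(k)
x,y=k[:2]
arm.goto([x,y,.28],q(0))
print(arm.move_linear([x,y,.2105],max_speed=.08,until_force=6))
arm.grab();st=arm.get_state();print(st['gripper_width'],st['tool_pos'],st['wrist_force'],st['t'])
hit=arm.move_linear([x,y,.145],max_speed=.03,until_force=10)
st=arm.get_state();print(hit,st['gripper_width'],st['tool_pos'],st['wrist_force'],st['t'])
```

```text
[ 0.52886451 -0.13055341  0.2185    ]
False
0.03264703973784349 [ 0.52893731 -0.13065264  0.21067126] [ 0.60142767 -1.70248646  1.3250805 ] 20.6167
True 0.03277649169699697 [ 0.52897673 -0.1306656   0.16133855] [-0.86887313  0.56168463  5.68956342] 22.1167
```

Bottomed after 49 mm of travel, within the possible depth. I'll release, press the knob top once with closed fingers to confirm, retreat and look.

Run:
```python
from h import *
x,y=.529,-.1306
arm.open_gripper();arm.move_linear([x,y,.24],max_speed=.12)
arm.grab()
arm.move_linear([x,y,.205],max_speed=.1)
hit=arm.move_linear([x,y,.170],max_speed=.02,until_force=10)
st=arm.get_state();print(hit,st['tool_pos'],st['wrist_force'],st['t'])
arm.move_linear([x,y,.25],max_speed=.15)
arm.goto([.46,-.1295,.34],q(0));arm.open_gripper()
w=shot('wrist','w6')
hsv=cv2.cvtColor(w['color'],cv2.COLOR_RGB2HSV)
m=(hsv[:,:,2]<60).astype(np.uint8);m[230:]=0
c,_=cv2.findContours(m,cv2.RETR_EXTERNAL,cv2.CHAIN_APPROX_NONE)
for i in c:
    if cv2.contourArea(i)>150:print(cv2.boundingRect(i),cv2.minEnclosingCircle(i))
print('pred',proj(w,[.529,-.1295,.169]),arm.get_state()['t'])
cv2.imwrite('pics/w6b.png',cv2.resize(w['color'][:,:,::-1],(800,600)))
```

```text
True [ 0.52903353 -0.13062     0.19407814] [-0.30558863 -0.89713699  5.80228768] 25.5583
(245, 101, 23, 29) ((253.5757598876953, 114.8484878540039), 14.872994422912598)
(71, 83, 31, 57) ((84.20289611816406, 110.90579986572266), 30.871606826782227)
(13, 26, 56, 38) ((39.8510627746582, 50.430850982666016), 28.185379028320312)
pred [251.45931053 114.23231063] 27.4417
```

View pics/w6b.png

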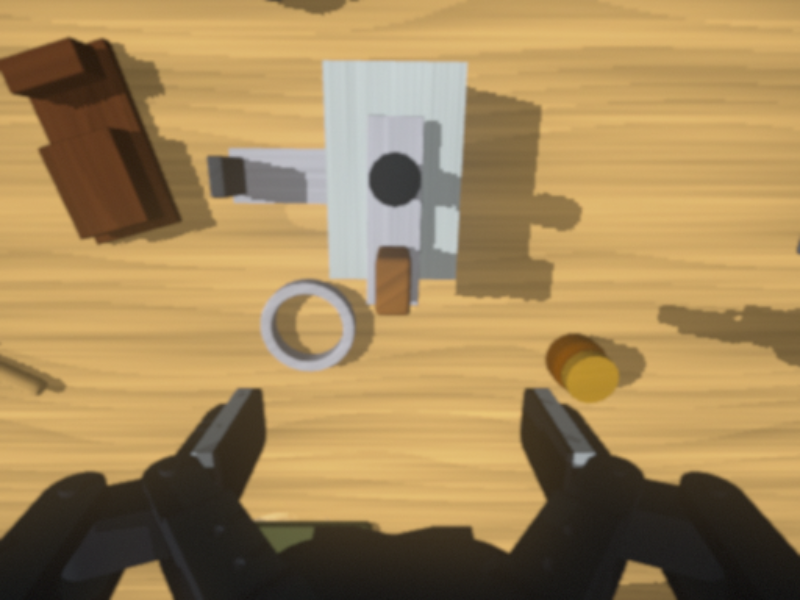

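The gauge has not moved, the slide is open and the bystanders are in place. The rod held firm against a 10 N push, well above its 2.5 N friction, so it is bottomed.

```bash
python3 -c "
from rig import arm
print(arm.finish_job())"
```

```text
the job is handed in; nothing more can be done
None
```

I handed the job in: the guard slide is open, the gauge stands flat on the block over the pocket, and its rod is bottomed at about 59 mm of travel (pocket about 57 mm deep); the judge's verdict was not shown.

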